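Load the sample carrier and feed it into the shielded counter

TASK

Load every sample puck lying on the bench into the spring-loaded sample carrier, pressing each one flat down past the two brass catches so that it stays under them. Then, with the orange push stick behind the carrier and your fingers kept out of the counter's opening, slide the carrier along the lane and under the flap into the shielded counter until you feel it seat gently against the stop inside. Draw the stick out so that the flap drops shut, stand the stick back upright on its grey mat, and leave the vial, timer and tape roll where they are.

Things in the scene. Friction and masses are not known exactly. Their poses are not given: they have to be found in the camera images.
- counter: Shielded counter, fixed: aluminium base plate 340 mm long, 6 mm thick (96 mm wide under the lane); open infeed lane on its first half, shield of grey bricks (160 long x 168 wide, 142 mm tall, a round detector on top up to 240 mm) on its second. Origin on the bench below the centre of the mouth, the middle of the plate. x = feed direction, from the lane into the shield; z up.
- lane_start (a point): Open end of the lane, on the plate's upper face, 170 mm before the mouth. The lane lies between two steel rails 65 mm apart inside, their tops 11 mm above the plate (17 mm above the bench). A stick longer than the lane sticks out here over the bench.
- mouth (a point): Centre of the mouth on the plate's upper face, 6 mm above the bench, where the open lane ends and the shield begins; axes as counter (x = feed direction). The opening is 84 mm wide between the bricks (65 mm between the rails) and 88 mm high.
- flap (a joint): Amber flap hung across the mouth, hinge 79 mm above the plate and 8 mm inside; 0 = hanging shut, grows to 1.5 rad as it swings inward; falls shut by its weight. Its lower edge is 28 mm above the plate when shut, so the stick's shoe passes under it; the carrier's rods lift it, and it drops behind the carrier once the carrier's centre is about 74 mm past the mouth.
- stop: Fixed end stop inside the shield, out of sight, set at a different depth each time: its rubber face is 116 to 138 mm past the mouth. Origin: centre of the lower edge of that face, on the plate; x axis = feed direction. Rigid.
- carrier: Sample carrier, 0.3 kg, standing loose in the lane: base 64 long (x) x 60 wide (y) x 6 mm, four upright steel rods 7 mm thick, 67 mm tall with tapered tips, at x = +-15.1, y = +-18 mm, guiding a 38 mm puck with 1 mm play, and blue brackets at y = +-28 mm (62 mm tall) with brass catches. Nothing stands at the x sides: room for the fingers. Origin: centre of the underside; x = feed direction, z up.
- catch_line (a point): Point on the carrier's axis level with the catches' undersides, 50 mm above its origin. The catches reach in from +-y to 15 mm from the axis, 12 mm wide. A puck set down between the rods rests on their sloping tops, its underside about 57 mm above the carrier's origin. Pressed down in the middle with 4 to 12 N until its top is below this point, it snaps under them; let go, it lifts against them.
- carrier_front (a point): Middle of the lower front edge of the carrier's base, 32 mm ahead of its origin: this face meets the stop.
- carrier_rear (a point): Middle of the lower rear edge of the carrier's base, 32 mm behind its origin: the stick pushes here.
- follower (a joint): Spring follower (white disc) under the pucks in the carrier: 0 = fully up (no puck), grows downward in m; about 5 mm with one puck held under the catches and 6 mm more for each further puck, end of travel 40 mm. Spring 2 N at the top, 6 N at the bottom.
- puck0: Sample puck 1: flat disc, 38 mm diameter x 6 mm thick, 25 g, aluminium ring round a red-brown pellet. Origin: centre of its underside (both faces alike), z along its axis. May be absent. The order of the pucks in the carrier does not matter.
- puck1: Sample puck 2: flat disc, 38 mm diameter x 6 mm thick, 25 g, aluminium ring round a grey-green pellet. Origin: centre of its underside (both faces alike), z along its axis. May be absent. The order of the pucks in the carrier does not matter.
- puck2: Sample puck 3: flat disc, 38 mm diameter x 6 mm thick, 25 g, aluminium ring round a tan pellet. Origin: centre of its underside (both faces alike), z along its axis. May be absent. The order of the pucks in the carrier does not matter.
- puck3: Sample puck 4: flat disc, 38 mm diameter x 6 mm thick, 25 g, aluminium ring round a near-black pellet. Origin: centre of its underside (both faces alike), z along its axis. May be absent. The order of the pucks in the carrier does not matter.
- puck4: Sample puck 5: flat disc, 38 mm diameter x 6 mm thick, 25 g, aluminium ring round a pale grey pellet. Origin: centre of its underside (both faces alike), z along its axis. May be absent. The order of the pucks in the carrier does not matter.
- puck5: Sample puck 6: flat disc, 38 mm diameter x 6 mm thick, 25 g, aluminium ring round a ochre pellet. Origin: centre of its underside (both faces alike), z along its axis. May be absent. The order of the pucks in the carrier does not matter.
- stick: Push stick (0.16 kg): orange flat shoe 200 long x 36 wide x 12 mm thick with an upright black grip (46 long in x, 18 thick in y, from 12 to 68 mm above the underside) over its heel. Origin: on the underside, below the middle of the grip; x points along the shoe to the tip, z up. The shoe runs from x = -40 to +160 mm.
- stick_tip (a point): Middle of the shoe's front end face, 160 mm ahead of the stick's origin and 6 mm above its underside.
- stick_grip (a point): Middle of the stick's grip, 45 mm above its underside: hold it here across its 18 mm.
- stick_mat: Thin grey mat, fixed on the bench, 70 (x) x 250 (y) x 2 mm: the stick's place. Origin: centre of the underside.
- puck_board: Black rubber sheet, fixed, 200 x 130 x 3 mm, on which the pucks lie at the start. Origin: centre of the underside.
- vial_0: Bystander: small glass vial, 23 mm diameter, 50 mm tall; origin at the centre of its underside. Leave it alone.
- timer: Bystander: white bench timer, 66 x 66 x 20 mm; origin at the centre of its underside. Leave it alone.
- tape_roll: Bystander: roll of tape lying flat, 68 mm diameter, 18 mm high; origin at the centre of its underside. Leave it alone.
Mind the look-alikes: they are no part of the job. Leave any pink look-alike of the puck0 alone.

How it is judged (in metres and radians):
On the way, in this order (a step that is already met when the one before it is completed fails the run):
1. every puck is in the carrier under the catches, while the carrier stands in the lane outside the shield (horizontal distance between each of puck0, puck1, puck2, puck3, puck4, puck5 and carrier below 0.005 m and z of puck0 in the frame of carrier between 0.008 and 0.046 m and angle between the z axis of each of puck0, puck1, puck2, puck3, puck4, puck5 and the z axis of carrier, either way round below 0.12 rad and z of puck1 in the frame of carrier between 0.008 and 0.046 m and z of puck2 in the frame of carrier between 0.008 and 0.046 m and z of puck3 in the frame of carrier between 0.008 and 0.046 m and z of puck4 in the frame of carrier between 0.008 and 0.046 m and z of puck5 in the frame of carrier between 0.008 and 0.046 m and y of carrier in the frame of mouth between -0.006 and 0.006 m and z of carrier in the frame of mouth between -0.004 and 0.006 m and x of carrier_front in the frame of mouth below 0.025 m), for 0.3 s.
2. the stick's shoe pushes the carrier in through the mouth (y of carrier in the frame of mouth between -0.006 and 0.006 m and z of carrier in the frame of mouth between -0.004 and 0.006 m and x of carrier in the frame of mouth between -0.005 and 0.06 m and contact force between stick and carrier above 0.2 N and x of stick_tip in the frame of mouth above -0.045 m), for 0.05 s.
3. the carrier stands against the stop (x of carrier_front in the frame of stop between -0.004 and 0.004 m and y of carrier in the frame of mouth between -0.006 and 0.006 m and z of carrier in the frame of mouth between -0.004 and 0.006 m), for 0.2 s.
At the end, for the whole second after the job is handed in: Every puck lies flat under the catches in the carrier; the carrier is in the shield, front face within 4 mm of the stop; the flap is shut (under 0.12 rad); the stick stands upright on its mat (grip above the mat, shoe within 80 mm of its centre line); all at rest (all of step 3 and horizontal distance between each of puck0, puck1, puck2, puck3, puck4, puck5 and carrier below 0.005 m and z of puck0 in the frame of carrier between 0.008 and 0.046 m and angle between the z axis of each of puck0, puck1, puck2, puck3, puck4, puck5 and the z axis of carrier, either way round below 0.12 rad and z of puck1 in the frame of carrier between 0.008 and 0.046 m and z of puck2 in the frame of carrier between 0.008 and 0.046 m and z of puck3 in the frame of carrier between 0.008 and 0.046 m and z of puck4 in the frame of carrier between 0.008 and 0.046 m and z of puck5 in the frame of carrier between 0.008 and 0.046 m and value of joint flap below 0.12 rad and x of stick in the frame of stick_mat between -0.055 and 0.055 m and y of stick in the frame of stick_mat between -0.14 and 0.14 m and x of stick_tip in the frame of stick_mat between -0.08 and 0.08 m and angle between stick's own z axis and vertical below 0.12 rad and height (world z) of stick below 0.008 m and linear speed of each of puck0, puck1, puck2, puck3, puck4, puck5, carrier, stick below 0.02 m/s); the robot touches nothing.
It fails at once if the fingers go into the counter's mouth (x of the grasp point in the frame of mouth above -0.012 m and y of the grasp point in the frame of mouth between -0.036 and 0.036 m and z of the grasp point in the frame of mouth below 0.093 m).
It fails at once if the carrier is rammed against the stop (over 40 N) (contact force between carrier and stop above 40 N).
It fails at once if the vial, timer or tape roll is pushed away by more than 25 mm or the vial knocked over (distance of any of vial_0, timer, tape_roll from where it was at the start of the episode above 0.025 m or angle between vial_0's own z axis and vertical above 0.6 rad).
Of puck0, puck1, puck2, puck3, puck4, puck5 only 4 to 6 are there at a start; the rules pass over those that are not, and their reading is None.
At some moment in a run one of puck0, puck1, puck2, puck3, puck4, puck5 may be knocked a few centimetres aside while the robot is not near it.
Once in a run the grip may slacken for a moment while it holds something.
It also fails if it takes over 208 s, if anything falls off the work surface, if the arm or the gripper's body presses on something with over 40 N, if the wrist force passes 120 N, or if a joint passes its speed limit or range.

ROBOT

A 6-joint arm with a two-finger parallel gripper is mounted at the origin on a cart in front of the work surface, level with it; the furniture and walls round the work are solid. World frame = base frame: x ahead of the robot, y to its left, z up, the work surface at z = 0. Lengths are in mm, angles in rad, forces in N, time in s.
With the tool pointing down it reaches from about 250 to 800 mm from the base axis. Payload 8.5 kg.
Tool frame: the origin (TCP) lies midway between the tips of the shut fingers; the grasp point (between the pads) lies r.grip_point_offset behind it (r.grip_point_offset is the distance from the TCP to the grasp point, in mm); y points along the fingers, z is the direction in which the jaws open and shut, and the axes are right-handed (so a half turn about y gives the same grasp; the last joint's range is limited). The gripper opens to 85 mm and grips with 20 to 120 N. Pads are 22 mm wide; open, the fingers measure 114 mm over their backs; the gripper's body (76 mm by 85 mm) begins 54 mm behind the grasp point. The pads swing forward as they close: fully open they stand 13 mm farther back than shut.
Start: joints at [1.151, 0.238, -0.013, 1.319, 0, 1.571], TCP at [213.959, 479.375, 231.276] pointing down, gripper open.
Joint ranges: [-2.66, 2.66], [-1.03, 1.9], [-1.14, 1.46], [-1.82, 2.27], [-1.45, 1.34], [-3.14, 3.14]. Speed limits (rad/s): [2.22, 2.22, 2.79, 3.14, 3.14, 3.14].

INTERFACE

Orientations are given as a 3x3 rotation matrix whose columns are the frame's x, y, z axes.
In Python, from station import r gives the robot as it stands. Calls block until the motion is done:
- r.movep(position, orientation): joint-space move of the TCP to a pose.
- r.line_to(position, frame=None, v=150): straight line of the TCP; frame=None keeps the orientation; v is the mean speed in mm/s.
- r.move_j(angles): joint-space move.
- r.gripper_to(opening): finger opening in mm; the grip force is fixed at half the most; returns when the fingers have stopped.
- r.wait(seconds).
- r.inverse_kinematics(position, orientation): joint angles nearest the present ones, or None.
- r.get_state(): the state.
- r.snapshot(name): name is "scene" or "side" or "wrist"; returns a dict with "frame" (480x640x3 uint8, red, green, blue), "range_z" (480x640 float32, mm along the optical axis (not along the pixel's ray), 0 where there is no reading), "fov_y" (degrees; the focal length in pixels is half the picture's height over the tangent of half this angle, whatever the lens; pixels are square), "cx", "cy" (the principal point, pixels), "T" (4x4, takes a point from camera to world coordinates). Camera axes: x right, y up, looking along -z (the intrinsics and any distortion apply to the point x, -y, -z); pixel columns grow to the right and rows downward; lengths in mm; the calibration is good to about 2 mm. A picture is of the moment at which its call begins.
A pose or a line that the arm cannot do raises r.Unreachable and nothing moves.
- r.sign_off(): hands the job in, once; it reports no verdict.
The state is a dict: "clock": time; "qpos": joint angles; "dq": joint speeds; "joint_torque": joint torques, N m; "tool_pos": TCP position; "tool_rot": TCP orientation; "contact_force": force on the tool from outside, world axes, zero at the start; "torque": the same for the moment, N m; "finger_gap": finger opening in mm.
Only numpy, scipy, OpenCV 4.12 (cv2) and the standard library are available. Lean on these libraries where they do the work, as an engineer would, in place of code of your own. Each camera call takes 0.05 s, during which the arm holds its last target. There are 200 camera calls.

## Working session

There is one attempt and no reset: what is moved stays moved. The work goes in short steps, each a Python script; the robot and the scene stay as the last script left them, time stands still between calls to the robot, and variables do not carry over. Pictures are saved under pics/ and viewed, about 12 in all and at most 16, crops included, and the job is handed in when it is done.

```bash
ls; mkdir -p pics; cat > h.py <<'E'
import numpy as np, cv2
from station import r
def snap(n,f=None):
    s=r.snapshot(n)
    if f: cv2.imwrite(f'pics/{f}.png',s['frame'][:,:,::-1]); np.savez(f'pics/{f}.npz',**s)
    return s
def px(s,u,v,z=None,d=None):
    """world point of pixel; z: intersect plane z, else range"""
    f=240/np.tan(np.radians(float(s['fov_y'])/2)); T=s['T']
    ray=np.array([(u-s['cx'])/f,-(v-s['cy'])/f,-1.])
    if z is None:
        if d is None: d=np.median(s['range_z'][int(v)-1:int(v)+2,int(u)-1:int(u)+2])
        return T[:3,:3]@(ray*d)+T[:3,3]
    w=T[:3,:3]@ray; return T[:3,3]+w*(z-T[2,3])/w[2]
E
python3 - <<'E'
from h import *
for n in('scene','side','wrist'):
    s=snap(n,n+'0'); print(n,s['fov_y'],s['cx'],s['cy'],s['T'].round(3).tolist(),[k for k in s])
st=r.get_state();print(st['tool_rot'],st['clock'],r.grip_point_offset)
E
```

```text
pics
scene 49.88138951622812 315.9448111524646 234.9515324760993 [[0.548, 0.374, -0.748, -282.234], [-0.836, 0.272, -0.476, -614.117], [0.026, 0.887, 0.462, 610.835], [0.0, 0.0, 0.0, 1.0]] ['frame', 'range_z', 'fov_y', 'cx', 'cy', 'T']
side 43.83723866445393 310.9372458392159 242.81684789971493 [[1.0, 0.01, 0.02, 565.68], [0.012, 0.523, -0.852, -1058.016], [-0.019, 0.852, 0.523, 657.155], [0.0, 0.0, 0.0, 1.0]] ['frame', 'range_z', 'fov_y', 'cx', 'cy', 'T']
wrist 63.49450494594273 321.5678158017306 236.58865988481318 [[0.407, -0.874, -0.264, 147.296], [0.913, 0.389, 0.119, 510.548], [-0.001, -0.29, 0.957, 373.451], [0.0, 0.0, 0.0, 1.0]] ['frame', 'range_z', 'fov_y', 'cx', 'cy', 'T']
[[ 9.13171892e-01 -4.53049097e-04  4.07574398e-01]
 [-4.07574650e-01 -1.02456690e-03  9.13171317e-01]
 [ 3.87579684e-06 -9.99999373e-01 -1.12025702e-03]] 0.15 18.700000000000003
```

View pics/scene0.png

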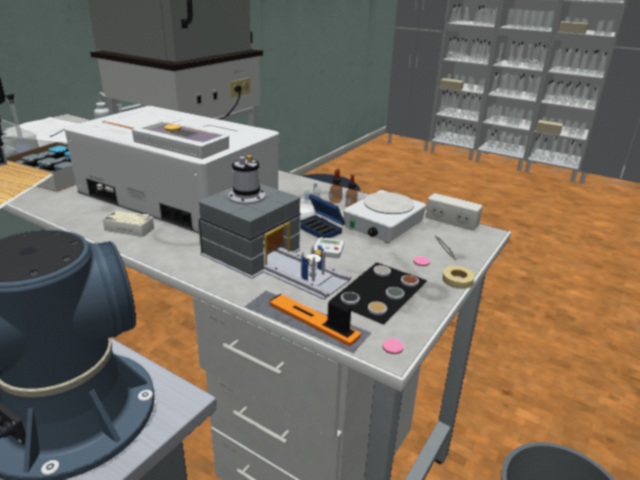

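View pics/side0.png

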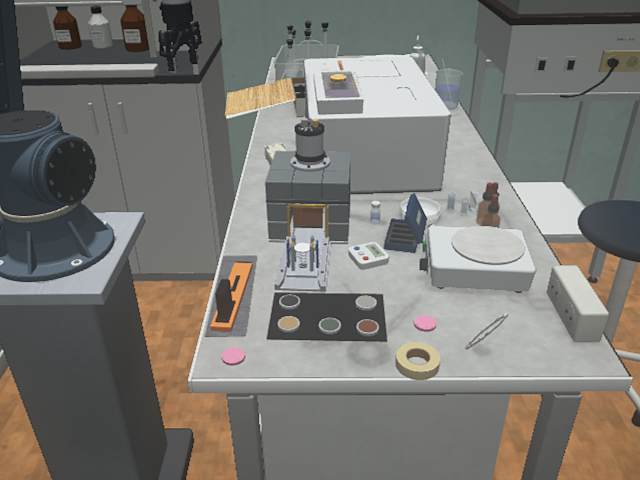

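The side view shows five pucks on the black board: (290,301), (289,324) tan, (330,326) grey-green, (367,327) red-brown and (366,303). The pink discs at (425,324) and (233,356) lie off the board and are look-alikes. I'll get rough positions and then look from the wrist above.

```bash
python3 - <<'E'
from h import *
s=np.load('pics/side0.npz')
for n,u,v in [('p',290,301),('tan',289,324),('gg',330,326),('rb',367,327),('pale',366,303),('pink',425,324),('pink2',233,356),('tape',417,350),('timer',369,254),('vial',376,210),('grip top',222,285),('shoe heel',218,326),('shoe tip',243,265),('carrier',303,252),('railL start',281,285),('railR start',327,285),('tapetop',417,350),('shield top',309,160)]:
    print(n,px(s,u,v).round(0))
# look from above board/lane
R=np.array([[1,0,0],[0,0,1],[0,-1,0]],float).T  # cols x,y,z
R=np.column_stack([[1,0,0],[0,0,-1],[0,1,0]]).astype(float)
p=px(s,303,270); print(p)
q=r.inverse_kinematics([p[0],p[1]-60,330],R); print(q)
r.movep([p[0],p[1]-60,330],R)
w=snap('wrist','w1'); print(w['T'].round(2).tolist(), r.get_state()['clock'])
E
```

```text
p [ 506. -203.   10.]
tan [ 507. -269.   12.]
gg [ 577. -274.   11.]
rb [ 639. -278.   11.]
pale [ 642. -211.   10.]
pink [ 738. -266.    7.]
pink2 [ 421. -345.    9.]
tape [ 714. -339.   14.]
timer [657. -63.  19.]
vial [683.  88.  36.]
grip top [ 395. -238.   71.]
shoe heel [ 388. -277.   15.]
shoe tip [410. -93.  15.]
carrier [ 528. -107.   53.]
railL start [ 487. -150.    8.]
railR start [ 573. -143.    2.]
tapetop [ 714. -339.   14.]
shield top [540.  69. 164.]
[ 527.55667181 -110.20862455   14.00385334]
[-0.312092    0.28060584  0.29446344  1.58465392  0.         -0.312092  ]
[[-0.0, -0.96, -0.29, 454.72], [1.0, -0.0, -0.0, -168.36], [-0.0, -0.29, 0.96, 472.64], [0.0, 0.0, 0.0, 1.0]] 2.775
```

View pics/w1.png

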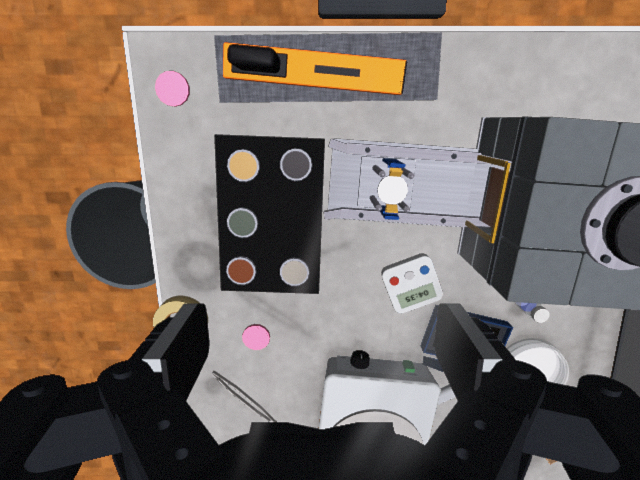

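The wrist view is clear (image right is +y, image down is +x). The pucks are tan (243,165), near-black (296,164), grey-green (242,223), red-brown (240,271) and pale (294,271). Pinks at (172,88) and (256,337) are off the board and plain pink with no ring, so I leave them. Next I enlarge the lane and the board.

```bash
python3 - <<'E'
from h import *
i=cv2.imread('pics/w1.png')
a=cv2.resize(i[115:240,320:520],None,fx=4,fy=4,interpolation=cv2.INTER_CUBIC)
cv2.imwrite('pics/c1.png',a)
s=np.load('pics/w1.npz')
g=cv2.cvtColor(i,cv2.COLOR_BGR2GRAY)
for n,u,v in [('tan',243,165),('blk',296,164),('gg',242,223),('rb',240,271),('pale',294,271)]:
    c=cv2.resize(g[v-28:v+28,u-28:u+28],None,fx=4,fy=4,interpolation=cv2.INTER_CUBIC)
    _,b=cv2.threshold(c,60,255,cv2.THRESH_BINARY)
    cs,_=cv2.findContours(b,cv2.RETR_EXTERNAL,cv2.CHAIN_APPROX_NONE)
    k=max(cs,key=cv2.contourArea); e=cv2.fitEllipse(k)
    U,V=u-28+e[0][0]/4,v-28+e[0][1]/4
    print(n,round(U,1),round(V,1),np.round(e[1],0),px(s,U,V,z=8).round(1),px(s,U,V).round(1))
E
```

```text
tan 243.2 165.5 [127. 134.] [ 507.5 -261.3    8. ] [ 507.3 -260.9    9.8]
blk 295.9 164.6 [129. 131.] [ 506.4 -198.8    8. ] [ 506.2 -198.7    9.8]
gg 242.2 222.7 [119. 126.] [ 577.7 -266.6    8. ] [ 577.1 -266.1   10.3]
rb 426.5 85.2 [ 658. 2318.] [418.3 -51.    8. ] [417.8 -49.5   2. ]
pale 300.3 276.8 [177. 255.] [ 649.8 -195.6    8. ] [ 649.  -195.5   10. ]
```

View pics/c1.png

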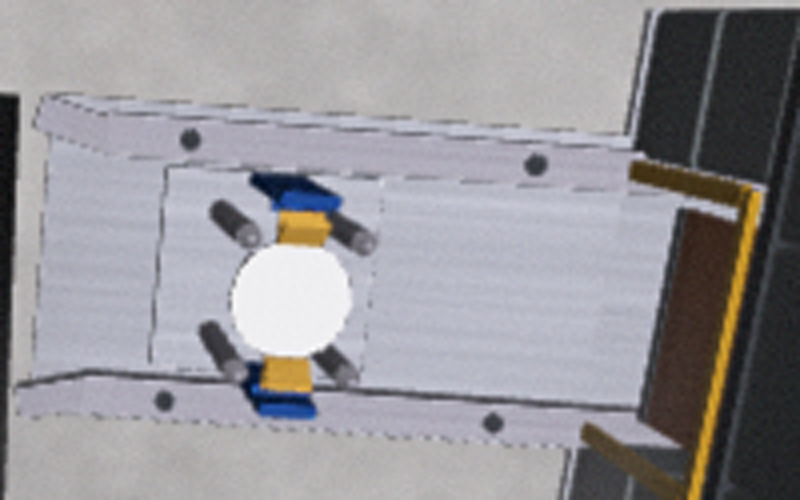

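The crop shows the carrier with rod tips at crop (250,238), (370,243), (240,368), (348,378) and the white follower centred at (291,299). The rails' inner edges run (130,152)–(625,192) and (90,372)–(640,410).

```bash
cat >> h.py <<'E'
def ring(s,u,v,h=26,th=60,z=9):
    g=cv2.cvtColor(s['frame'],cv2.COLOR_RGB2GRAY); u,v=int(u),int(v)
    c=cv2.resize(g[v-h:v+h,u-h:u+h],None,fx=4,fy=4,interpolation=cv2.INTER_CUBIC)
    _,b=cv2.threshold(c,th,255,cv2.THRESH_BINARY)
    k=[cv2.convexHull(k) for k in cv2.findContours(b,cv2.RETR_EXTERNAL,cv2.CHAIN_APPROX_NONE)[0]]
    k=min(k,key=lambda q:np.hypot(*(np.array(cv2.minEnclosingCircle(q)[0])-2*2*h/2*2/2*1.0)) if cv2.contourArea(q)>3000 else 1e9)
    e=cv2.fitEllipse(k); U,V=u-h+(e[0][0]+.5)/4-.5,v-h+(e[0][1]+.5)/4-.5
    return px(s,U,V,z=z),np.round(np.array(e[1])/4,1),(U,V)
E
python3 - <<'E'
from h import *
s=np.load('pics/w1.npz'); f=lambda x,y:((x+.5)/4-.5+320,(y+.5)/4-.5+115)
P=lambda c,z:px(s,*f(*c),z=z)
for n,u,v in [('rb',240,271),('pale',294,271),('gg',242,223)]: print(n,*ring(s,u,v,h=22))
tips=[P(c,72) for c in [(250,238),(370,243),(240,368),(348,378)]]
print('tips',np.round(tips,1).tolist(),np.mean(tips,0))
a=[P(c,17) for c in [(130,152),(625,192),(90,372),(640,410)]]
for A,B in((a[0],a[1]),(a[2],a[3])): d=B-A; print(A.round(1),B.round(1),'yaw',np.degrees(np.arctan2(d[1],d[0])))
print('follower',P((291,299),55),px(s,*f(291,299)))
print('base corners',[P(c,12).round(1).tolist() for c in [(167,167),(382,180),(150,362),(365,376)]])
E
```

```text
rb [ 650.77685345 -283.25701238    9.        ] [41.6 70.8] (232.3753480911255, 277.70659828186035)
pale [ 647.18415179 -202.43753439    9.        ] [30.9 37.1] (294.95347595214844, 275.2020492553711)
gg [ 576.94580105 -266.77462522    9.        ] [30.2 31.9] (241.8129482269287, 222.3589859008789)
tips [[508.8, -106.0, 72.0], [510.1, -75.1, 72.0], [543.0, -107.1, 72.0], [545.7, -78.4, 72.0]] [526.89516885 -91.64288126  72.        ]
[ 491.7 -133.2   17. ] [502.8  10.7  17. ] yaw 85.55346849500232
[ 556.4 -143.6   17. ] [567.9  22.8  17. ] yaw 86.04322991609263
follower [527.61253263 -91.48735961  55.        ] [527.57560558 -91.52630092  55.2115745 ]
base corners [[496.3, -121.9, 12.0], [500.0, -58.8, 12.0], [554.4, -125.2, 12.0], [558.6, -59.8, 12.0]]
```

```bash
cat >> h.py <<'E'
def Rz(deg):  # tool down, jaw axis at heading deg
    a=np.radians(deg); c,s=np.cos(a),np.sin(a)
    return np.column_stack([[s,-c,0],[0,0,-1],[c,s,0]])
def fz(): return r.get_state()['contact_force']
def clk(): return round(r.get_state()['clock'],1)
E
python3 - <<'E'
from h import *
s=np.load('pics/w1.npz')
p=px(s,294,271,z=9); print('pale',p,'rb',px(s,240.5,271,z=9))
print('lane start',[px(s,(x+.5)/4-.5+320,(y+.5)/4-.5+115,z=6).round(1).tolist() for x,y in((48,140),(33,375))])
r.gripper_to(48); print(r.get_state()['finger_gap'])
r.movep([p[0],p[1],60],Rz(86)); r.line_to([p[0],p[1],14]); f0=fz(); z=11
r.line_to([p[0],p[1],z],v=60)
while z>-2:
    z-=0.75; r.line_to([p[0],p[1],z],v=20); d=fz()-f0
    if abs(d[2])>2: break
print('contact z',z,d.round(1),r.get_state()['tool_pos'],clk())
E
```

```text
pale [ 641.37514322 -203.55335244    9.        ] rb [ 641.46902289 -272.2213231     9.        ]
lane start [[489.1, -156.5, 6.0], [559.8, -160.5, 6.0]]
48.015488931804924
contact z -0.25 [-3.3  1.2  6.1] [ 6.41409360e+02 -2.03556348e+02  4.37320212e-01] 8.8
```

```bash
python3 - <<'E'
from h import *
x,y=641.4,-203.55
r.line_to([x,y,2],v=40); r.gripper_to(30); print(r.get_state()['finger_gap'],fz().round(1))
r.gripper_to(50); r.line_to([x,y,16],v=60); r.movep([x,y,16],Rz(-4)); r.line_to([x,y,2],v=40)
r.gripper_to(30); print(r.get_state()['finger_gap'],fz().round(1),r.get_state()['tool_pos']); r.gripper_to(50)
r.line_to([x,y,60]); r.gripper_to(85)
r.movep([527.6,-170.2,330],Rz(90)); r.wait(.3); s=snap('wrist','w2'); print(clk(),s['T'][:3,3])
c=s['frame'][205:305,190:330,::-1]
cv2.imwrite('pics/c2.png',cv2.resize(c,None,fx=5.5,fy=5.5,interpolation=cv2.INTER_CUBIC))
E
```

```text
34.545101670051 [-0.4  0.5  5.4]
34.22994692812542 [-0.9  0.4  4.9] [ 641.72278265 -203.67516026    2.60634642]
15.3 [ 454.77195393 -168.96761587  472.25973884]
```

View pics/c2.png

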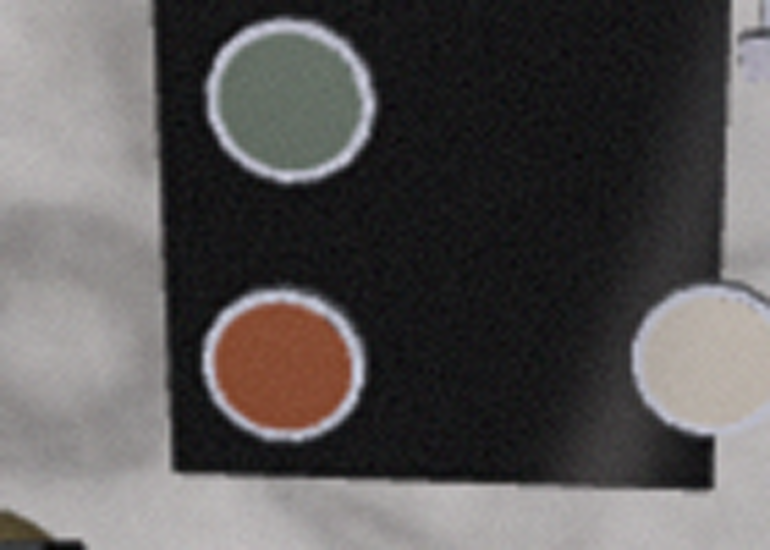

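The pale puck now lies at about (319,270), about 28 mm in +y from before and over the board edge, which looks like the announced knock. I leave it for last, take red-brown with a two-way centring grip, and check it in hand.

```bash
python3 - <<'E'
from h import *
s=np.load('pics/w2.npz'); f=lambda a,b:((a+.5)/5.5-.5+190,(b+.5)/5.5-.5+205)
rb=px(s,*f(283,365),z=9); print('rb',rb,'pale',px(s,*f(712,360),z=9),'gg',px(s,*f(291,101),z=9))
x,y=rb[:2]
r.gripper_to(50)
r.movep([x,y,60],Rz(-4)); r.line_to([x,y,2.5]); g=r.gripper_to(30); print(r.get_state()['finger_gap'])
r.gripper_to(50); r.line_to([x,y,18]); r.movep([x,y,18],Rz(86)); r.line_to([x,y,2.5],v=60)
r.gripper_to(30); print(r.get_state()['finger_gap'],fz().round(1))
r.line_to([x,y,120]); r.wait(.2); print(r.get_state()['finger_gap'],r.get_state()['tool_pos'])
s=snap('wrist','w3'); print(s['T'].round(3).tolist(),clk())
E
```

```text
rb [ 640.80710289 -272.18126897    9.        ] pale [ 639.53217124 -172.18159173    9.        ] gg [ 577.19634063 -266.58022207    9.        ]
34.10526162228268
34.03595227729592 [0.3 0.6 2.2]
34.31650841149175 [ 640.32917957 -271.98101637  118.86656592]
[[0.069, -0.955, -0.288, 567.738], [0.998, 0.066, 0.02, -265.67], [0.0, -0.288, 0.957, 261.696], [0.0, 0.0, 0.0, 1.0]] 21.8
```

View pics/w3.png

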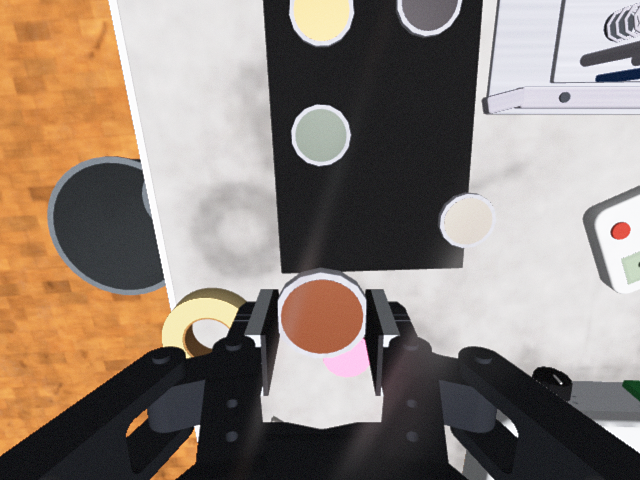

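Red-brown is held flat and centred at (322,314) between the pads. I'll use it to calibrate the camera against the TCP.

```bash
python3 - <<'E'
from h import *
s=np.load('pics/w3.npz')
for v in(313,314,315): print(px(s,322,v,z=125.3).round(1))
print(px(s,322,314).round(1))
g=s['frame'][262:364,268:378].astype(int)
# red pellet ellipse
m=((g[:,:,0]-g[:,:,2])>50).astype(np.uint8)
k=max(cv2.findContours(m,cv2.RETR_EXTERNAL,cv2.CHAIN_APPROX_NONE)[0],key=cv2.contourArea); e=cv2.fitEllipse(cv2.convexHull(k)); U,V=e[0][0]+268,e[0][1]+262
print(U,V,e[1],px(s,U,V,z=125.3))
E
```

```text
[ 639.8 -270.5  125.3]
[ 640.3 -270.5  125.3]
[ 640.7 -270.5  125.3]
[ 640.3 -270.5  125.1]
321.5936584472656 316.2762680053711 (73.3643569946289, 81.65179443359375) [ 641.23490421 -270.72034034  125.3       ]
```

```bash
python3 - <<'E'
from h import *
x,y=527.2,-92.3
r.movep([x,y,160],Rz(86)); r.line_to([x,y,84]); r.wait(.3); print(r.get_state()['tool_pos'],fz().round(1),r.get_state()['finger_gap'])
s=snap('wrist','w4'); print(clk())
cv2.imwrite('pics/c4.png',cv2.resize(s['frame'][220:420,200:450,::-1],None,fx=3,fy=3,interpolation=cv2.INTER_CUBIC))
E
```

```text
[527.6546013  -92.3849541   84.70828579] [-0.7 -0.4  0.1] 34.314787365817935
23.7
```

View pics/c4.png

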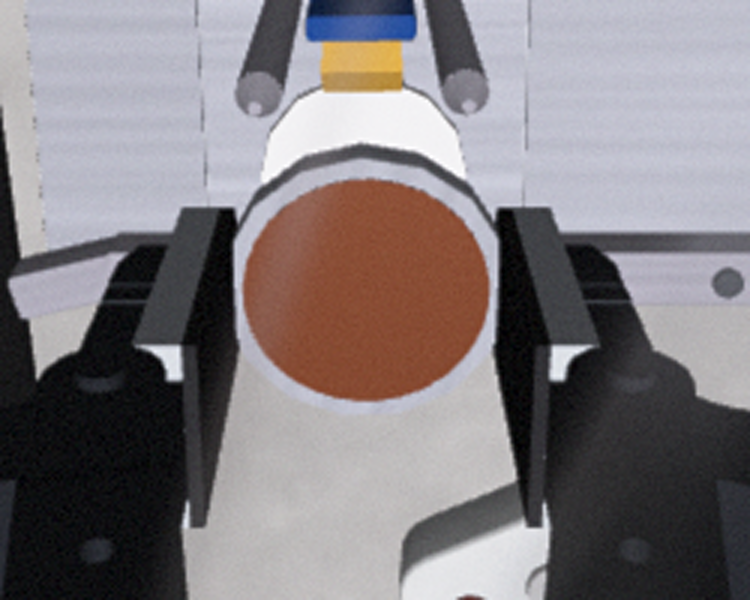

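```bash
python3 - <<'E'
from h import *
s=np.load('pics/w4.npz'); f=lambda a,b:((a+.5)/3-.5+200,(b+.5)/3-.5+220)
t=[px(s,*f(*c),z=z) for c,z in (((254,107),73),((468,105),73))]
m=np.mean(t,0); d=t[1]-t[0]; print(np.round(t,1),np.linalg.norm(d),np.degrees(np.arctan2(d[1],d[0])))
fd=np.array([np.cos(np.radians(86)),np.sin(np.radians(86))]); nx=np.array([fd[1],-fd[0]])
print('carrier centre meas',m[:2]+18*nx)
# puck centre in the same picture (top about TCP+6.4)
P=[px(s,*f(*c),z=84.7+6.4) for c in((366,289),(366,158),(366,405))]
print(np.round(P,1), r.get_state()['tool_pos'])
E
```

```text
[[ 508.7 -105.5   73. ]
 [ 510.5  -75.5   73. ]] 30.108385232949562 86.60405970147498
carrier centre meas [527.55799584 -91.74779544]
[[528.5 -91.1  91.1]
 [510.1 -89.8  91.1]
 [545.9 -92.3  91.1]] [527.56535618 -92.33630456  84.61554497]
```

```bash
cat >> h.py <<'E'
CX,CY=526.5,-92.9
def place(cx=CX,cy=CY,az=86):
    r.line_to([cx,cy,72],v=100); f0=fz(); z=70
    while z>59:
        z-=1; r.line_to([cx,cy,z],v=40); d=fz()-f0
        if d[2]>1.5: break
    print('place z',z,d.round(1),r.get_state()['tool_pos'].round(1)); r.gripper_to(48); 
    r.line_to([cx,cy,110],v=200)
def press(cx=CX,cy=CY,az=86,zmin=52.):
    r.gripper_to(0); r.line_to([cx,cy,74],v=150); f0=fz(); z=74; L=[]
    while z>zmin:
        z-=1.5; r.line_to([cx,cy,z],v=40); d=fz()-f0; L.append((z,round(float(d[2]),1)))
        if abs(d[2])>28 or np.hypot(*d[:2])>15: print('STOP'); break
    print('press',L,r.get_state()['tool_pos'].round(1)); r.line_to([cx,cy,120],v=150); r.gripper_to(50)
E
python3 - <<'E'
from h import *
place(); s=snap('wrist','w5'); print(clk())
cv2.imwrite('pics/c5.png',cv2.resize(s['frame'][220:420,200:450,::-1],None,fx=2.4,fy=2.4,interpolation=cv2.INTER_CUBIC))
E
```

```text
place z 59 [-1.2  0.4  0.6] [526.4 -92.9  58.9]
27.4
```

View pics/c5.png

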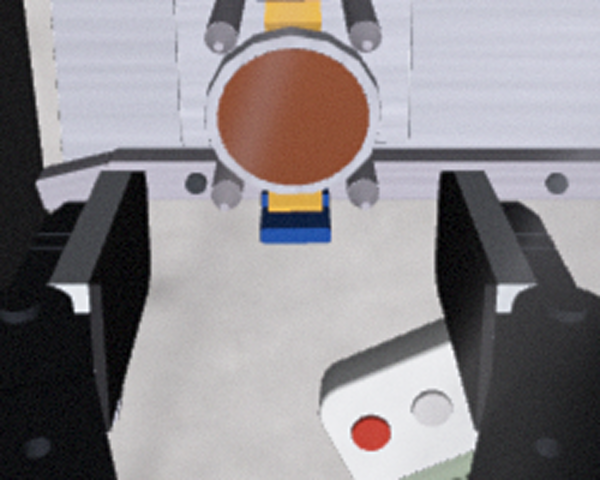

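The puck sits centred between the four rods. Now I press it.

```bash
python3 - <<'E'
from h import *
press(); s=snap('wrist','w6'); print(clk())
cv2.imwrite('pics/c6.png',cv2.resize(s['frame'][220:420,200:450,::-1],None,fx=2.4,fy=2.4,interpolation=cv2.INTER_CUBIC))
E
```

```text
press [(72.5, -1.8), (71.0, -1.4), (69.5, -0.8), (68.0, -1.8), (66.5, -0.8), (65.0, -0.1), (63.5, 2.3), (62.0, -1.1), (60.5, 0.3), (59.0, 0.3), (57.5, 0.0), (56.0, 1.1), (54.5, 1.0), (53.0, 0.9), (51.5, 1.7)] [526.6 -92.9  51.5]
33.3
```

View pics/c6.png

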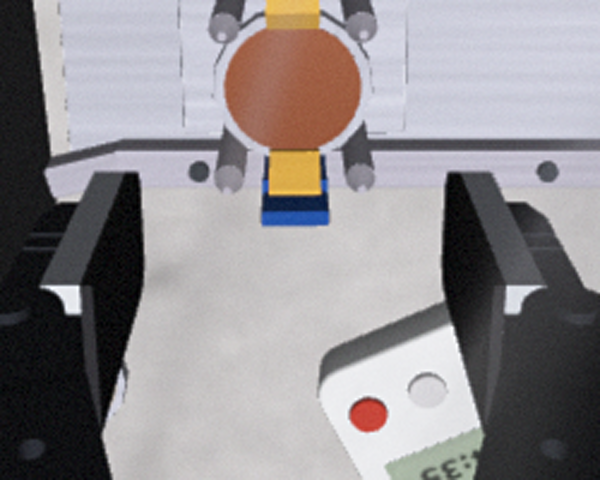

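Snapped in: the brass catches now overlap the puck's edge. I repeat this for grey-green and tan, gated on gap and force.

```bash
cat >> h.py <<'E'
def pick(x,y,az,z=2.5):
    r.gripper_to(50); r.movep([x,y,60],Rz(az)); r.line_to([x,y,z]); r.gripper_to(30); g0=r.get_state()['finger_gap']
    r.line_to([x,y,130]); r.movep([CX,CY,130],Rz(86)); g=r.get_state()['finger_gap']; print('gap',round(g0,1),round(g,1),clk())
    assert g>33.3
def cycle(x,y,az,f,z=2.5):
    pick(x,y,az,z)
    place(); s=snap('wrist',f)
    press(); s2=snap('wrist',f+'b')
    c=[cv2.resize(q['frame'][220:420,230:420,::-1],None,fx=2,fy=2) for q in(s,s2)]
    cv2.imwrite(f'pics/{f}c.png',np.hstack(c)); print(clk())
E
python3 - <<'E'
from h import *
cycle(576.5,-267.8,86,'gg')
E
```

```text
gap 34.1 33.9 36.9
place z 67 [0.2 1.3 1.8] [526.6 -92.9  67. ]
press [(72.5, -0.5), (71.0, -0.6), (69.5, -1.1), (68.0, -0.3), (66.5, -0.6), (65.0, -0.2), (63.5, 3.3), (62.0, 0.4), (60.5, 0.3), (59.0, 0.8), (57.5, 2.3), (56.0, 1.5), (54.5, 1.9), (53.0, 1.7), (51.5, 1.5)] [526.5 -92.9  51.4]
44.9
```

View pics/ggc.png

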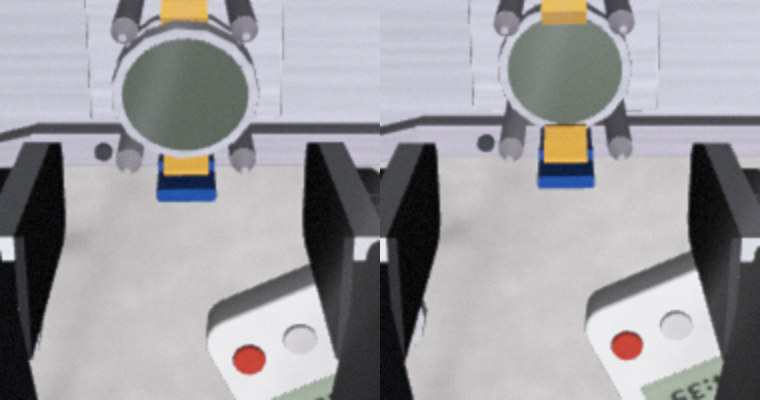

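```bash
sed -i 's/d\[2\]>1.5: break/d[2]>3: break/' h.py; python3 - <<'E'
from h import *
def yel(f):
    g=np.load(f'pics/{f}.npz')['frame'][220:330,230:420].astype(int); m=(g[:,:,0]-g[:,:,2]>90)&(g[:,:,1]-g[:,:,2]>55)&(abs(g[:,:,0]-g[:,:,1])<70)
    return m.sum()
print(yel('gg'),yel('ggb'),yel('w5'),yel('w6'))
cycle(506.8,-262.5,86,'tan'); print(yel('tan'),yel('tanb'))
cycle(505.6,-200.0,-4,'blk'); print(yel('blk'),yel('blkb'))
r.gripper_to(85); r.movep([560,-200,300],Rz(90)); r.wait(.2); s=snap('wrist','w7'); print(clk())
i=s['frame'][:,:,::-1].copy()
cv2.imwrite('pics/c7.png',np.hstack([cv2.imread('pics/tanc.png')[:300,380:],cv2.imread('pics/blkc.png')[:300,380:]]))
E
```

```text
426 640 410 639
gap 34.1 33.9 48.5
place z 60 [3.  2.3 3.4] [526.6 -92.9  60. ]
press [(72.5, 0.6), (71.0, -0.3), (69.5, 0.8), (68.0, 0.5), (66.5, 0.7), (65.0, 1.3), (63.5, 4.2), (62.0, 2.5), (60.5, 2.4), (59.0, 2.6), (57.5, 2.7), (56.0, 3.5), (54.5, 4.2), (53.0, 3.4), (51.5, 3.7)] [526.5 -92.9  51.4]
58.3
2462 2329
gap 34.3 34.1 62.8
place z 59 [-0.7 -0.2  1.2] [526.4 -92.9  58.9]
press [(72.5, 1.8), (71.0, 1.9), (69.5, 2.3), (68.0, 1.5), (66.5, 0.9), (65.0, 2.5), (63.5, 4.1), (62.0, 2.9), (60.5, 3.7), (59.0, 3.1), (57.5, 3.4), (56.0, 4.3), (54.5, 5.9), (53.0, 4.5), (51.5, 5.3)] [526.5 -92.9  51.4]
72.9
488 640
74.5
```

View pics/w7.png

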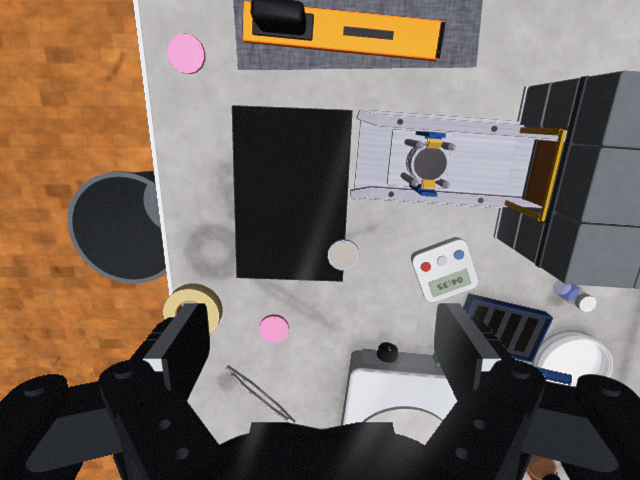

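Four are loaded (catch signature 640 px for each that can be compared). The pale puck lies at (343,255), its centre just inside the board edge, so it should be flat. I pick it with the jaws across x.

```bash
python3 - <<'E'
from h import *
s=np.load('pics/w7.npz'); p=px(s,343,254.5,z=9); print(p)
cycle(p[0]-.7,p[1]-1.2,-4,'pale')
i=cv2.imread('pics/palec.png'); cv2.imwrite('pics/c8.png',i)
E
```

```text
[ 639.03463469 -172.30768998    9.        ]
gap 34.3 34.0 79.6
place z 59 [-0.3  0.2  0.4] [526.4 -92.9  58.9]
press [(72.5, -0.8), (71.0, 0.1), (69.5, -0.4), (68.0, 1.0), (66.5, 0.4), (65.0, 0.8), (63.5, 4.4), (62.0, 2.9), (60.5, 2.6), (59.0, 2.3), (57.5, 2.9), (56.0, 2.6), (54.5, 4.2), (53.0, 2.8), (51.5, 4.4)] [526.6 -92.9  51.4]
89.7
```

View pics/c8.png

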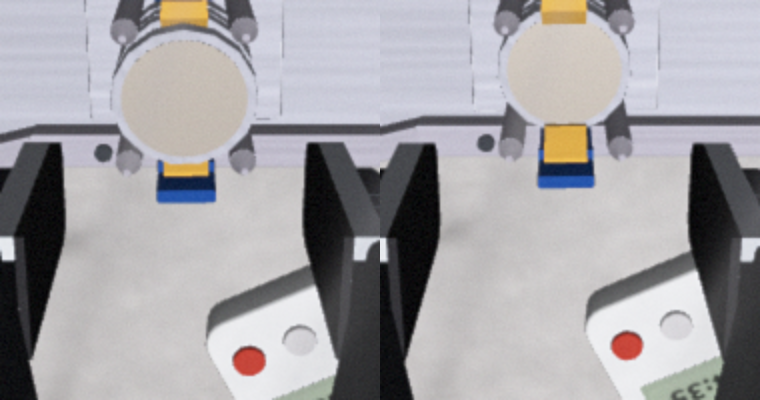

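All five pucks are loaded and held under the catches. Now the stick, seen from nearer.

```bash
python3 - <<'E'
from h import *
r.gripper_to(50); r.movep([490,-200,290],Rz(90)); r.wait(.2); s=snap('wrist','w9'); print(clk())
E
```

```text
91.0
```

View pics/w9.png

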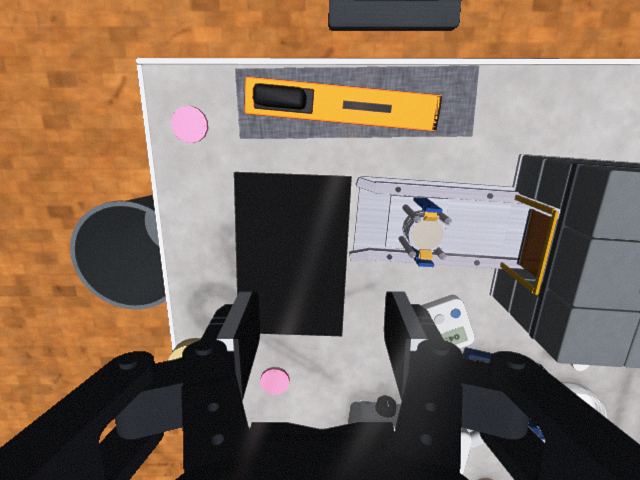

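The shoe corners are at (247,77), (440,95), (438,130), (245,115), with the grip over the heel at about (280,97). The mat corners are at (237,68), (478,66), (474,137), (239,137).

```bash
python3 - <<'E'
from h import *
s=np.load('pics/w9.npz')
c=[px(s,u,v,z=14)-[.7,1.2,0] for u,v in((247,77),(440,95),(438,130),(245,115))]; c=np.array(c)
print(c.round(1).tolist()); h=(c[0]+c[3])/2; t=(c[1]+c[2])/2; d=t-h
print('heel',h.round(1),'tip',t.round(1),'len',np.linalg.norm(d),'yaw',np.degrees(np.arctan2(d[1],d[0])),'orig',(h+d/np.linalg.norm(d)*40).round(1),(t-d/np.linalg.norm(d)*160).round(1))
m=np.array([px(s,u,v,z=2)-[.7,1.2,0] for u,v in((237,68),(478,66),(474,137),(239,137))]); print('mat',m.round(1).tolist(),m.mean(0))
print('grip top',[ (px(s,u,v,z=70)-[.7,1.2,0]).round(1).tolist() for u,v in((254,96),(306,98),(280,84),(280,110))])
L=[px(s,u,v,z=17)[:2]-[.7,1.2] for u,v in((365,190),(514,203))];print(np.round(L,1))
E
```

```text
[[375.4, -273.6, 14.0], [392.1, -79.1, 14.0], [426.2, -78.1, 14.0], [411.7, -277.6, 14.0]]
heel [ 393.6 -275.6   14. ] tip [409.2 -78.6  14. ] len 197.64426025333336 yaw 85.47435916869978 orig [ 396.7 -235.7   14. ] [ 396.5 -238.1   14. ]
mat [[365.7, -285.5, 2.0], [363.4, -39.3, 2.0], [433.7, -35.3, 2.0], [434.1, -287.5, 2.0]] [ 399.23659407 -161.90755708    2.        ]
grip top [[396.4, -258.3, 70.0], [398.0, -212.7, 70.0], [386.6, -235.2, 70.0], [408.1, -235.9, 70.0]]
[[ 488.6 -152.1]
 [ 502.6   10.5]]
```

```bash
cat >> h.py <<'E'
F=np.array([np.cos(np.radians(86)),np.sin(np.radians(86))]); C0=np.array([526.7,-92.9])
def along(s): return C0+s*F   # point on the lane axis, s mm from the carrier's first centre
E
python3 - <<'E'
from h import *
r.gripper_to(60); r.movep([397,-237,110],Rz(-4.5)); r.line_to([397,-237,29]); f0=fz()
r.gripper_to(10); print(r.get_state()['finger_gap'],(fz()-f0).round(1))
r.line_to([397,-237,95],v=100); print(r.get_state()['finger_gap'],r.get_state()['tool_pos'])
p=along(-32-160-17); print(p)
r.movep([*p,95],Rz(-4)); r.line_to([*p,40],v=100); f0=fz(); z=40
while z>34:
    z-=1; r.line_to([*p,z],v=30); d=fz()-f0
    if d[2]>2: break
print(z,d.round(1),r.get_state()['tool_pos'],r.get_state()['finger_gap'],clk())
s=snap('side','s10'); cv2.imwrite('pics/c10.png',cv2.resize(s['frame'][190:360,200:400,::-1],None,fx=3.5,fy=3.5,interpolation=cv2.INTER_CUBIC))
E
```

```text
17.364300702227634 [-1.   2.   5.6]
17.025161730919237 [ 396.66863355 -236.82182001   94.52377329]
[ 512.12089699 -301.3908865 ]
34 [ 0.1  0.8 -0.4] [ 512.0529087  -301.34846474   33.90561629] 16.69002876790543 97.3
```

View pics/c10.png

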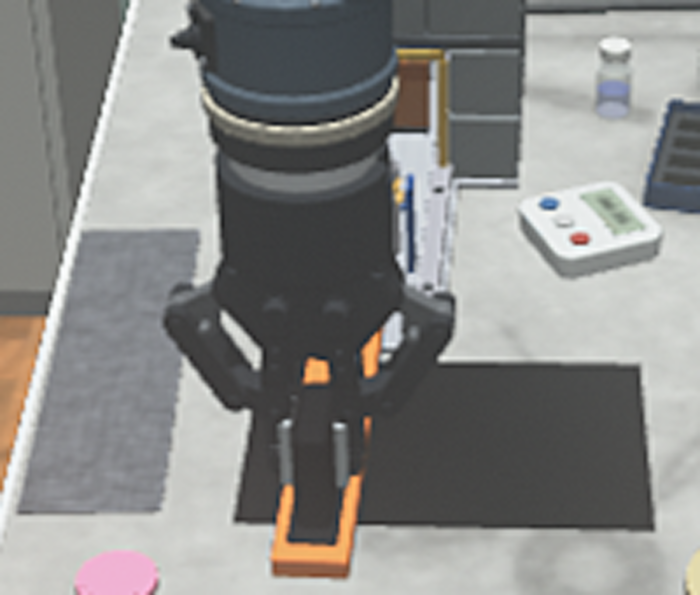

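The stick is held in line with the lane, shoe behind the carrier. I push with force checks.

```bash
python3 - <<'E'
from h import *
f0=fz(); s=-209; L=[]
def go(s,v):
    r.line_to([*along(s),34],v=v); st=r.get_state(); d=st['contact_force']-f0
    return -float(d[:2]@F),float(d[2]),st['finger_gap']
while s<26:
    st=8 if s<-22 else 1
    s+=st; f,z,g=go(s,40 if st==8 else 12); L.append((s,round(f,1),round(z,1)))
    if g<15: print('GAP',g); break
    if s>-22 and f>7 or f>12 or abs(z)>20: break
print(L); print(r.get_state()['finger_gap'],r.get_state()['tool_pos'],clk())
E
```

```text
[(-201, 1.2, 0.9), (-193, 0.7, -0.4), (-185, 0.7, 0.1), (-177, 0.6, -0.2), (-169, 0.7, -0.4), (-161, 0.7, -0.1), (-153, 1.3, 0.1), (-145, 0.9, -0.7), (-137, 0.7, -0.5), (-129, 0.6, 1.0), (-121, 0.8, -1.2), (-113, 2.0, 0.4), (-105, -0.2, -0.6), (-97, 1.4, -0.1), (-89, 2.1, 0.6), (-81, 1.3, 0.2), (-73, 1.9, 0.8), (-65, 0.5, 0.1), (-57, 1.1, 0.2), (-49, 1.5, 0.5), (-41, 1.2, -0.4), (-33, 2.0, -1.0), (-25, 1.6, 0.1), (-17, 0.6, 0.1), (-16, 4.1, 0.7), (-15, 4.3, 0.7), (-14, 4.4, 0.3), (-13, 3.9, 0.3), (-12, 4.0, 1.0), (-11, 4.2, -0.3), (-10, 3.7, 0.2), (-9, 3.0, -0.2), (-8, 4.2, 1.0), (-7, 3.9, 0.8), (-6, 2.8, 1.2), (-5, 3.8, -0.4), (-4, 3.1, 1.6), (-3, 3.7, 1.0), (-2, 8.9, 2.3)]
17.566368145461727 [526.59569619 -95.72197022  34.20340911] 109.5
```

```bash
python3 - <<'E'
from h import *
for s in(-1.5,-1,-.5):
    r.line_to([*along(s),34],v=8); r.wait(.15); st=r.get_state(); f=-st['contact_force'][:2]@F; print(s,round(f,1),st['finger_gap'],((st['tool_pos'][:2]-C0)@F).round(2))
    if f>14: break
print(clk())
E
```

```text
-1.5 10.9 17.460908973458224 -2.78
-1 13.4 17.60467722684474 -2.75
-0.5 15.4 17.154575470766112 -2.7
110.7
```

It is seated: force builds to 15 N with no motion, with the front about 118 mm past the mouth, inside the stop's range. I withdraw and return the stick.

```bash
python3 - <<'E'
from h import *
r.line_to([*along(-12),34],v=30); r.line_to([*along(-225),34],v=120); r.line_to([*along(-225),95],v=120); print(r.get_state()['finger_gap'])
r.movep([398,-225,95],Rz(-1)); r.line_to([398,-225,36],v=100); f0=fz(); z=36
while z>27:
    z-=1; r.line_to([398,-225,z],v=30); d=fz()-f0
    if d[2]>4: break
print(z,d.round(1),r.get_state()['finger_gap'])
r.gripper_to(60); r.line_to([398,-225,150],v=150); r.gripper_to(50); r.movep([490,-200,290],Rz(90)); r.wait(.3)
s=snap('wrist','w11'); s2=snap('side','s11'); print(clk())
a=s['frame'][40:340,130:630,::-1]; b=cv2.resize(s2['frame'][120:360,195:445,::-1],(312,300))
cv2.imwrite('pics/c11.png',np.hstack([cv2.resize(a,(480,300)),b]))
E
```

```text
17.06408811694278
29 [-2.9  1.8 11.6] 17.297048206537305
120.4
```

View pics/c11.png

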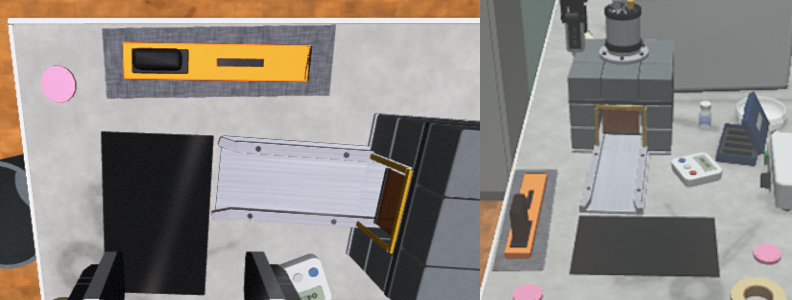

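The stick lies flat on the mat with its grip upright, the lane is empty, the flap hangs shut, and the vial, timer and tape roll look unmoved. I'm handing in.

```bash
python3 -c "
from h import *
print(r.sign_off(),clk())"
```

```text
the job is handed in; nothing more can be done
the job is handed in; nothing more can be done
```

The job is handed in, at about 120 s of the 208 s allowed. No verdict was reported.

- **Pucks:** I loaded all five pucks on the bench: red-brown, grey-green, tan, near-black and pale. Each was pressed with shut fingers to below the catch line. Close-up pictures showed the catches over the rim for red-brown, grey-green and pale. Near-black matched the same catch pixel count (640).
- **Tan puck:** My pixel check could not be used, because the puck's own colour counted as yellow. I rely on its normal press curve and on the two pucks seated above it afterwards.
- **Knocked puck:** The pale puck was found about 30 mm from where it had been, probably the announced knock. I located it again and loaded it last.
- **Carrier:** I slid it in with the stick until it stopped. The force rose from about 4 N to 15 N while the tool moved less than 0.1 mm. The front was then about 118 mm past the mouth, which is inside the stop's range. I could not see the contact inside the shield, so the seating rests on that force and position.
- **Final picture:** The flap hangs shut, the stick lies flat on its mat with the grip upright, and the robot is clear. The vial and timer have not visibly moved. The tape roll shows only at the picture's edge, and nothing came near it.

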